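# Open the sprung canvas clamp on the painting turntable

## Task

Turn the painting turntable until its clamp rod points straight out over the foot's tab and the table clicks into its catch; only then pull the sprung clamp jaw out by its post until the jaw stands level with the size cursor beside it, so the painter can drop a canvas in. Finish while still holding the jaw there against its spring: do not let go, and leave the jars, brush cup and palette where they are.

Things in the scene. Friction and masses are not known exactly. Their poses are not given: they have to be found in the camera images.
- foot: The fixed dark steel foot of the turntable: a round base, 200 mm in diameter, 32 mm high, with one flat tab (26 mm wide, 22 mm high) sticking out sideways to 160 mm from the centre. It cannot move. Origin: on the table, on the vertical turning axis; its -x axis points along the tab (roughly towards the robot).
- hub (a point): Centre of the plywood disc's top face, 50 mm above the table; disc 260 mm in diameter, 16 mm thick. Its -x axis turns with the disc and points along the rod, outwards. On the disc along this line: an upright wooden fence (10 x 80 x 40 mm) near the rim at +x, an aluminium spring housing (115 x 30 x 26 mm) in the middle, then the wooden clamp jaw on its rod at -x.
- turntable (a joint): Disc angle in rad, counter-clockwise from above positive. 0: the rod points exactly along the foot's tab (foot -x) and a ball catch clicks in. It starts 0.8 to 1.4 rad clockwise of that (negative), so turn counter-clockwise. Friction about 0.5 N at the knob; about 6 N there to click in, about 5 N to leave again; the catch centres the disc within about 0.06 rad. Stops at -1.7 and 0.5.
- knob_grip (a point): Centre of the grip of the turning knob: a black upright round post, 20 mm in diameter, fixed on the disc 105 mm from the turning axis, 90 degrees counter-clockwise of the rod (on the foot's -y side when the disc is at 0). Its top is 112 mm above the table, this point 92 mm. Axes turn with the disc.
- rod (a joint): How far the sprung telescoping rod is pulled out of its housing, in m: 0 fully in (where it starts), stop at 0.100. The rod slides level, straight out from the turning axis. The spring pulls it back with about 5 N when in and 0.8 N more for each 10 mm.
- jaw: The clamp jaw fixed on the rod's outer end: an upright wooden plate 12 mm thick along the rod, 60 mm wide, 2 to 40 mm above the disc, with a square aluminium post (16 x 16 mm) on top, up to 94 mm above the disc. Origin: at the height of the disc's top (50 mm above the table), 60 mm from the turning axis when the rod is in; its -x axis points outwards along the rod.
- post_grip (a point): Centre of the free part of the jaw's square grip post, 118 mm above the table (post top 144 mm, jaw top 90 mm above the table), over the middle of the jaw plate. Two sides of the post face along the rod, two across it. Axes as the jaw.
- jaw_mark (a point): Middle of the jaw plate's thickness, 80 mm above the table. Axes as the jaw.
- cursor_mark (a point): Middle of the size cursor, 80 mm above the table: a dark steel block 12 mm thick along the rod, 20 mm wide, top 90 mm above the table, locked on a scale rail beside the rod, 44 mm to the right of its line (seen from the axis outwards), 4 mm clear of the jaw's end. -x points outwards along the rod. The jaw is level when its mark has the same x in this frame.
- cursor (a joint): Where the cursor is locked, in m: the rod extension at which the jaw is level with it, 0.045 to 0.075. It does not move under ordinary forces.
- paint_jar: Bystander: small closed paint jar, 38 mm in diameter, 65 mm high. Origin under its centre.
- dark_jar: Bystander: small closed paint jar, 42 mm in diameter, 72 mm high. Origin under its centre.
- brush_cup: Bystander: white cup, 68 mm wide at the rim, 85 mm high, with brushes up to 156 mm. Origin under its centre.
- palette: Bystander: white flower-shaped palette, 118 mm wide, 7 mm high. Origin under its centre.

How it is judged:
By the outcome, as a careful person would: the job done as asked, in the order asked, and still so for the second after the job is handed in, while the arm keeps its last pose, push and grip.
It also fails if it takes over 42 s, if anything falls off the work surface, if the arm or the gripper's body presses on something with over 40 N, if the wrist force passes 120 N, or if a joint passes its speed limit or range.

## Robot

A 6-joint arm with a two-finger parallel gripper is mounted at the origin on the work surface. World frame = base frame: x ahead of the robot, y to its left, z up, the work surface at z = 0. Lengths are in m, angles in rad, forces in N, time in s.
With the tool pointing down it reaches from about 0.425 to 0.925 m from the base axis. Payload 12.5 kg.
Tool frame: the origin (TCP) lies on the centre line of the jaws, within the pads' length; the fingertips stand manip.tip_extent ahead of it and the grasp point (between the pads) lies 11 mm behind it (manip.tip_extent is the distance from the TCP to the fingertips, in m); z points along the fingers, y is the direction in which the jaws open and shut (so a half turn about z gives the same grasp; the last joint's range is limited). The gripper opens to 85 mm and grips with 20 to 120 N. Pads are 22 mm wide; open, the fingers measure 114 mm over their backs; the gripper's body (76 mm by 85 mm) begins 54 mm behind the grasp point. The pads swing forward as they close: fully open they stand 13 mm farther back than shut.
Start: joints at [-1.288, 0.491, 1.559, -0, 1.092, -0.106], TCP at [0.237, -0.578, 0.239] pointing down, gripper open.
Joint ranges: [-3.1, 3.1], [-0.84, 2.19], [0.05, 2.79], [-1.13, 4.28], [0.06, 2.93], [-2.69, 2.69]. Speed limits (rad/s): [2.22, 2.22, 2.79, 3.14, 3.14, 3.14].

## Interface

Orientations are given as a unit quaternion [x, y, z, w].
In Python, from station import manip gives the robot as it stands.
- The arm moves only by the tool arm_command, never from a script. Its arguments are lists of equal length, an entry for each row: "dp": the shift along the tool's x, y, z each as a share of 10 cm, from -1 to 1, a list of three; "turn": the turn, a rotation vector about the tool's x, y, z each as a share of 60 degrees, from -1 to 1, a list of three; "hand": the closure, from 0 (fully open) to 1 (shut). In form: {"dp": [[dx, dy, dz], ...], "turn": [[wx, wy, wz], ...], "hand": [hand, ...]}. A call has exactly 5 rows; each row is the pose to reach, as a shift and turn from the pose commanded when the call began, along the tool's axes at that moment; what a row does not reach only later rows make up. A row lasts 1/10 s, in which the tool goes at most 50 mm and 8.59 degrees, less where a joint would pass 70% of its speed; a pose out of reach is approached as far as the arm can. A call with a number of a shift or a turn outside -1 to 1 is refused whole. A call with a gripper value outside its range is refused whole. The fingers move at their own pace and stop on an object; "newtons" is the grip in N (left out, the last holds). Time passes only in rows, so rows that repeat a pose let the fingers close, or fill a call up. It gives the time, the measured TCP pose, the force and the opening at its end, in the units of the state.
- manip.read_state(): the state, without advancing time (a new reading comes with each control period).
- manip.capture(name): name is "scene" or "side" or "wrist"; returns (picture, depth): 384x512x3 uint8, red, green, blue; 384x512 float32, m along the optical axis (not along the pixel's ray), 0 where there is no reading.
- manip.calibration(name): a dict with "K" (3x3 intrinsics, pixels), "eye" and "orientation" of the camera in the world. Camera axes: x right, y up, looking along -z (the intrinsics and any distortion apply to the point x, -y, -z); pixel columns grow to the right and rows downward; lengths in m; the calibration is good to about 2 mm. A picture is of the moment at which its call begins: read the wrist's pose just before it. calibration takes no time and is no camera call; for the wrist camera it gives the pose at the moment of the call.
- manip.sign_off(): hands the job in, once; it reports no verdict.
The state is a dict: "time": time; "joint_pos": joint angles; "qvel": joint speeds; "effort": joint torques, N m; "position": TCP position; "eef_rot": TCP orientation; "force": force on the tool from outside, world axes, zero at the start; "ft_torque": the same for the moment, N m; "width": finger opening in m.
Only numpy, scipy, OpenCV 4.12 (cv2) and the standard library are available. Lean on these libraries where they do the work, as an engineer would, in place of code of your own. Each camera call takes 0.05 s, during which the arm holds its last target. There are 200 camera calls.

## Working session

There is one attempt and no reset: what is moved stays moved. The work goes in short steps, Python scripts to look and compute and a tool call to move; the robot and the scene stay as the last step left them, time stands still between calls to the robot, and variables do not carry over. Pictures are saved under pics/ and viewed, about 8 in all and at most 12, crops included, and the job is handed in when it is done.

Besides the shell and the picture viewer there is one more tool, called after "Request:" as a command line: name --argument value ..., lists and objects as JSON in quotes. arm_command: Moves the arm, as the interface text tells. Its arguments: {"type":"object","properties":{"dp":{"type":"array"},"turn":{"type":"array"},"hand":{"type":"array"},"newtons":{"type":"number"}},"required":["dp","turn","hand"]}

```bash
ls; mkdir -p pics; python3 - <<'E'
from station import manip
import cv2,numpy as np
print(manip.read_state(), manip.tip_extent)
ims=[]
for n in ["scene","side"]:
    c=manip.calibration(n);print(n,c)
    p,d=manip.capture(n);np.savez(f"pics/{n}0.npz",p=p,d=d)
    cv2.imwrite(f"pics/{n}0.png",p[:,:,::-1])
E
```

```text
pics
{'time': 0.0, 'joint_pos': array([-1.28761012e+00,  4.91605589e-01,  1.55949121e+00, -2.78372022e-06,
        1.09168252e+00, -1.05614727e-01]), 'qvel': array([1.26947609e-03, 2.70748658e-04, 7.54692094e-05, 5.43118471e-04,
       2.38644009e-03, 4.25699373e-04]), 'effort': array([ 2.38519038e-03, -6.18438578e+01, -2.61593503e+01,  2.52416051e-06,
        4.11407076e-03,  4.71047841e-06]), 'position': array([ 0.23687169, -0.57812546,  0.23868475]), 'eef_rot': array([ 9.81163366e-01,  1.93178925e-01, -5.38399739e-05, -5.90883668e-04]), 'force': array([ 0.78199064, -0.10738537, -0.33420268]), 'ft_torque': array([-0.02944832, -0.03887826, -0.02079651]), 'width': 0.08537591663098602} 0.008
scene {'K': array([[416.75895305,   0.        , 255.55978468],
       [  0.        , 416.75895305, 192.31568753],
       [  0.        ,   0.        ,   1.        ]]), 'eye': array([1.2045635 , 0.4770702 , 0.73493878]), 'orientation': array([0.18650721, 0.38309627, 0.80368759, 0.41537761])}
side {'K': array([[388.86103883,   0.        , 261.3102713 ],
       [  0.        , 388.86103883, 204.55066583],
       [  0.        ,   0.        ,   1.        ]]), 'eye': array([ 0.49314144, -0.83795029,  0.67757498]), 'orientation': array([ 0.46727418, -0.03043509, -0.06379133,  0.88128271])}
```

View pics/scene0.png

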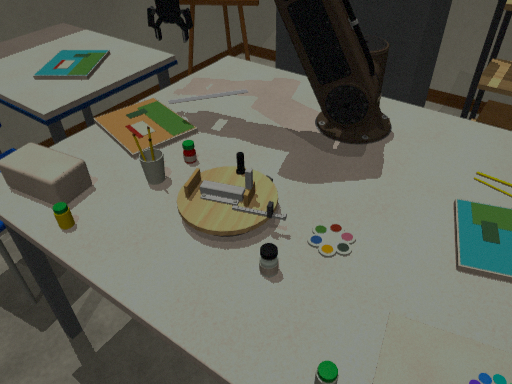

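View pics/side0.png

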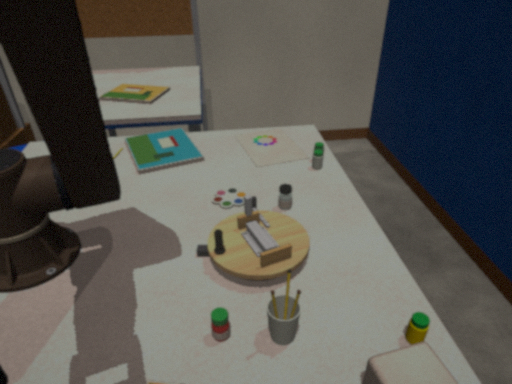

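Scene view: disc centre is near (228,198), knob (240,160), jaw post (249,180) and cursor (270,210). Side view: tab is at (203,250), knob (219,240) and post (249,205). Next I measure from the depth.

```bash
cat > h.py <<'E'
import numpy as np, cv2
from station import manip
from scipy.spatial.transform import Rotation as R
def cloud(n,p=None,d=None,c=None):
    if c is None: c=manip.calibration(n)
    if d is None: p,d=manip.capture(n)
    v,u=np.mgrid[:384,:512]; K=c["K"]
    P=np.stack([(u-K[0,2])/K[0,0]*d,-(v-K[1,2])/K[1,1]*d,-d],-1)
    W=R.from_quat(c["orientation"]).apply(P.reshape(-1,3)).reshape(P.shape)+c["eye"]
    W[d==0]=np.nan
    return W,p
def show(s): print({k:np.round(s[k],4).tolist() for k in("time","position","force","width","joint_pos")})
E
python3 - <<'E'
from h import *
from scipy.optimize import least_squares
np.set_printoptions(precision=4,suppress=True)
for n in["scene","side"]:
    z=np.load(f"pics/{n}0.npz");W,p=cloud(n,z["p"],z["d"])
    x,y,Z=W[...,0],W[...,1],W[...,2]
    reg=(p[...,0]>120)&(p[...,0].astype(int)-p[...,2]>30)&(Z>.04)&(Z<.06)&(x>.3)&(x<.95)&(abs(y)<.4)
    pts=W[reg]
    h=cv2.convexHull((pts[:,:2]).astype(np.float32))[:,0]
    r=least_squares(lambda q:np.hypot(h[:,0]-q[0],h[:,1]-q[1])-q[2],[*h.mean(0),.13],loss="soft_l1",f_scale=.002)
    c=r.x[:2];print(n,"disc",r.x,np.median(pts[:,2]))
    near=np.hypot(x-c[0],y-c[1])<.2
    dk=near&(Z>.02)
    for lo,hi in[(.1,.15),(.07,.15)]:
        m=(near&(Z>lo)&(Z<hi)).astype(np.uint8)
        k,l,s,_=cv2.connectedComponentsWithStats(m)
        for i in range(1,k):
            if s[i,4]<8: continue
            q=W[l==i];dd=np.median(q[:,:2],0)-c
            print(lo,s[i],np.median(q,0),q.max(0)[2],"r",np.hypot(*dd),"ang",np.arctan2(dd[1],dd[0]),p[l==i].mean(0))
    # tab
    rr=np.hypot(x-c[0],y-c[1]); m=(rr>.132)&(rr<.17)&(Z>.013)&(Z<.03)&(p.max(-1)<90)
    q=W[m]; print("tab",len(q),q.mean(0) if len(q) else'', np.arctan2(q[:,1].mean()-c[1],q[:,0].mean()-c[0]))
    # bystanders
    m=((Z>.004)&(Z<.2)&(x>.3)&(x<.95)&(y>-.6)&(y<.45)&(rr>.17)).astype(np.uint8)
    k,l,s,_=cv2.connectedComponentsWithStats(m)
    for i in range(1,k):
        if s[i,4]>60: q=W[l==i];print("by",s[i],q.min(0),q.max(0))
E
```

```text
scene disc [ 0.5894 -0.073   0.1288] 0.0487528080057702
0.1 [236 152   8   7  45] [ 0.4944 -0.1019  0.1075] 0.11419071734244346 r 0.09927325807788528 ang -2.8467861627246633 [15.8889 16.1333 15.6   ]
0.1 [245 168   8  18 134] [ 0.5767 -0.0117  0.1262] 0.1448260154876131 r 0.06262624580644667 ang 1.7739581555195796 [77.806  78.0075 73.1343]
0.07 [236 152   8  16 108] [ 0.4963 -0.1008  0.0959] 0.11419071734244346 r 0.09713655487198736 ang -2.8513625333517476 [11.8704 12.0463 11.4259]
0.07 [184 168  16  25 170] [ 0.6244 -0.1585  0.0848] 0.09110657910909026 r 0.09238711919321388 ang -1.181905538646928 [88.9706 70.7412 40.3588]
0.07 [200 168  55  34 638] [ 0.5876 -0.0444  0.0755] 0.1448260154876131 r 0.02872580795965571 ang 1.6345163689671296 [105.0862 102.5752  93.8025]
0.07 [267 201   7  12  66] [0.598  0.0642 0.0847] 0.0902877771860453 r 0.13752312034017203 ang 1.5081590308307407 [42.0455 41.2879 37.9545]
tab 9 [ 0.437  -0.0432  0.0201] 2.9478969474493204
by [ 113  108   85   76 2838] [ 0.3008 -0.5998  0.0041] [ 0.64   -0.295   0.1553]
by [182 140  15  23 257] [ 0.4633 -0.3285  0.0048]
[... 990 characters left out ...]
ng -2.7931564326145115 [53.0629 50.6294 39.3287]
tab 85 [ 0.446  -0.0588  0.0208] 3.01934651782475
by [312 142  12  27 270] [0.8411 0.3343 0.0049] [0.8972 0.4328 0.0681]
by [159 160  27  10 143] [0.3005 0.4201 0.004 ] [0.392  0.4498 0.0228]
by [278 183  16  27 321] [0.6783 0.1045 0.0041] [0.7322 0.2591 0.0745]
by [212 187  36  22 516] [0.4789 0.1407 0.0041] [0.5923 0.2569 0.0118]
by [ 267  269   34   76 1507] [ 0.5722 -0.3662  0.0043] [ 0.6392 -0.2982  0.1577]
by [211 307  20  34 556] [ 0.46   -0.3338  0.0047] [ 0.4985 -0.2966  0.0682]
by [ 363  312   96   72 3373] [ 0.725  -0.5306  0.0041] [ 0.8869 -0.3634  0.0938]
by [147 380  35   4  80] [ 0.3408 -0.4219  0.0167] [ 0.4021 -0.4069  0.0219]
```

Disc centre ≈ (0.591, −0.075) and knob ≈ (0.490, −0.106), r = 0.106 as specified. The rod points at ≈ 1.88 rad and the tab at ≈ 2.99, so about 1.11 rad of turn is needed. I'll transit to above the knob.

Request:
arm_command --dp '[[0.16, -0.14, 0], [0.33, -0.27, 0], [0.5, -0.41, 0], [0.66, -0.55, 0], [0.83, -0.68, 0]]' --turn '[[0, 0, 0], [0, 0, 0], [0, 0, 0], [0, 0, 0], [0, 0, 0]]' --hand '[0, 0, 0, 0, 0]' --newtons 40

```text
time: 0.6
position: [0.2882, -0.483, 0.239]
eef_rot: [0.981, 0.193, -0.0, -0.0]
force: [0.2, 0.6, 0.4]
width: 0.0854
```

Request:
arm_command --dp '[[0.16, -0.14, 0], [0.33, -0.27, 0], [0.5, -0.41, 0], [0.66, -0.55, 0], [0.83, -0.68, 0]]' --turn '[[0, 0, 0], [0, 0, 0], [0, 0, 0], [0, 0, 0], [0, 0, 0]]' --hand '[0, 0, 0, 0, 0]'

```text
time: 1.1
position: [0.3392, -0.3886, 0.2391]
eef_rot: [0.981, 0.193, -0.0, -0.0]
force: [0.8, 0.3, 0.2]
width: 0.0857
```

Request:
arm_command --dp '[[0.16, -0.14, 0], [0.33, -0.27, 0], [0.5, -0.41, 0], [0.66, -0.55, 0], [0.83, -0.68, 0]]' --turn '[[0, 0, 0], [0, 0, 0], [0, 0, 0], [0, 0, 0], [0, 0, 0]]' --hand '[0, 0, 0, 0, 0]'

```text
time: 1.6
position: [0.3902, -0.2942, 0.2391]
eef_rot: [0.981, 0.193, -0.0, -0.0]
force: [0.0, -0.9, 0.1]
width: 0.0853
```

Request:
arm_command --dp '[[0.16, -0.14, 0], [0.33, -0.27, 0], [0.5, -0.41, 0], [0.66, -0.55, 0], [0.83, -0.68, 0]]' --turn '[[0, 0, 0], [0, 0, 0], [0, 0, 0], [0, 0, 0], [0, 0, 0]]' --hand '[0, 0, 0, 0, 0]'

```text
time: 2.1
position: [0.4412, -0.1999, 0.2391]
eef_rot: [0.981, 0.193, -0.0, -0.0]
force: [-0.2, -0.9, -0.4]
width: 0.0856
```

```bash
cat > to.py <<'E'
# usage: to.py x y z yaz  -> shift and turn from measured pose (tool axes, shares)
from h import *
import sys
x,y,z,a=map(float,sys.argv[1:5]); s=manip.read_state(); show(s)
r=R.from_quat(s["eef_rot"]); Y=np.array([np.cos(a),np.sin(a),0]);Zd=np.array([0,0,-1.])
t=R.from_matrix(np.stack([np.cross(Y,Zd),Y,Zd],1))
yy=r.apply([0,1,0]);print("yaz",np.arctan2(yy[1],yy[0]))
print("dp",np.round(r.inv().apply(np.array([x,y,z])-s["position"])/.1,3),"turn",np.round((r.inv()*t).as_rotvec()/np.radians(60),3))
E
python3 to.py .49 -.106 .2 -1.273
python3 - <<'E'
from h import *
c=manip.calibration("wrist");print(c["eye"])
W,p=cloud("wrist",c=c);np.savez("pics/w1.npz",W=W,p=p);cv2.imwrite("pics/w1.png",p[:,:,::-1])
E
```

```text
{'time': 2.1, 'position': [0.4412, -0.1999, 0.2391], 'force': [-0.1938, -0.8892, -0.4379], 'width': 0.0856, 'joint_pos': [-0.5618, 0.2923, 1.8932, -0.0001, 0.9564, 0.6203]}
yaz -1.1819766342577056
dp [ 0.807 -0.684  0.391] turn [-0.     0.     0.087]
[ 0.50918279 -0.17163257  0.373108  ]
```

Request:
arm_command --dp '[[0.16, -0.14, 0], [0.32, -0.27, 0], [0.48, -0.41, 0], [0.64, -0.55, 0.2], [0.81, -0.68, 0.2]]' --turn '[[0, 0, 0], [0, 0, 0.02], [0, 0, 0.04], [0, 0, 0.06], [0, 0, 0.09]]' --hand '[0, 0, 0, 0, 0]'

```text
time: 2.65
position: [0.4896, -0.1063, 0.2175]
eef_rot: [0.989, 0.146, -0.001, -0.001]
force: [-0.1, -1.4, -0.0]
width: 0.0857
```

```bash
python3 - <<'E'
from h import *
show(manip.read_state())
c=manip.calibration("wrist")
W,p=cloud("wrist",c=c);np.savez("pics/w2.npz",W=W,p=p);cv2.imwrite("pics/w2.png",p[:,:,::-1])
x,y,Z=W[...,0],W[...,1],W[...,2]
for nm,xx,yy,lo,hi in[("knob",.49,-.106,.105,.12),("post",.5715,-.0165,.138,.15),("cur",.595,.07,.085,.095)]:
    m=(np.hypot(x-xx,y-yy)<.035)&(Z>lo)&(Z<hi);q=W[m];print(nm,len(q),q.mean(0) if len(q) else '')
E
```

```text
{'time': 2.65, 'position': [0.4896, -0.1063, 0.2175], 'force': [-0.099, -1.3724, -0.0038], 'width': 0.0857, 'joint_pos': [-0.3456, 0.3436, 1.882, -0.0002, 0.9189, 0.9317]}
knob 403 [ 0.49105917 -0.10600858  0.11046287]
post 680 [ 0.5705504  -0.01750645  0.14299283]
cur 275 [0.58733102 0.0578927  0.08876888]
```

View pics/w2.png

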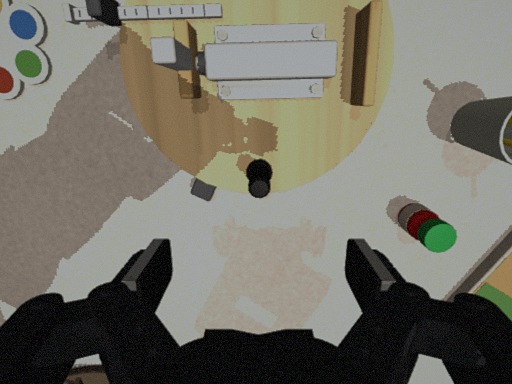

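The wrist view confirms the knob top at (0.491, −0.106), px (259,180), with the fingers straddling it. The tab is at (203,188) and the cursor at (101,10). Now descend.

Request:
arm_command --dp '[[0.01, 0, 0.2], [0.01, 0, 0.4], [0.01, 0, 0.6], [0.01, 0, 0.8], [0.01, 0, 1.0]]' --turn '[[0, 0, 0], [0, 0, 0], [0, 0, 0], [0, 0, 0], [0, 0, 0]]' --hand '[0, 0, 0, 0, 0]'

```text
time: 3.2
position: [0.491, -0.1073, 0.1185]
eef_rot: [0.989, 0.147, 0.0, 0.0]
force: [0.4, 0.1, -0.5]
width: 0.0855
```

Request:
arm_command --dp '[[0, 0, 0.18], [0, 0, 0.36], [0, 0, 0.36], [0, 0, 0.36], [0, 0, 0.36]]' --turn '[[0, 0, 0], [0, 0, 0], [0, 0, 0], [0, 0, 0], [0, 0, 0]]' --hand '[0, 0, 0.3, 0.6, 0.6]' --newtons 30

```text
time: 3.7
position: [0.4915, -0.1072, 0.0841]
eef_rot: [0.989, 0.147, 0.001, 0.0]
force: [-0.3, -0.1, -0.4]
width: 0.044
```

Request:
arm_command --dp '[[0, 0, 0], [0, 0, 0], [0, 0, 0], [0, 0, 0], [0, 0, 0]]' --turn '[[0, 0, 0], [0, 0, 0], [0, 0, 0], [0, 0, 0], [0, 0, 0]]' --hand '[0.7, 0.8, 1, 1, 1]'

```text
time: 4.2
position: [0.4914, -0.107, 0.0841]
eef_rot: [0.989, 0.147, 0.001, 0.0]
force: [-0.7, -0.3, 6.3]
width: 0.0191
```

```bash
python3 - <<'E'
from h import *
s=manip.read_state();show(s);p=s["position"][:2]
c=np.array([.591,-.075]);d=p-c;print(np.hypot(*d),np.arctan2(d[1],d[0]))
a0=np.arctan2(d[1],d[0]);r=R.from_quat(s["eef_rot"]);tot=0
# arc in steps: per call 0.25 rad, in frame at start of call (tool turns along)
for st in(.25,.3):
  for k in range(1,6):
    a=st*k/5
    q=c+R.from_euler('z',a).apply([*d,0])[:2]-p
    print(st,k,np.round(r.inv().apply([*q,0])/.1,3),round(-a/np.radians(60),3))
E
```

```text
{'time': 4.2, 'position': [0.4914, -0.107, 0.0841], 'force': [-0.6577, -0.3382, 6.2964], 'width': 0.0191, 'joint_pos': [-0.3458, 0.5491, 2.0047, -0.0003, 0.5865, 0.9305]}
0.10458256365725224 -2.830271463167752
0.25 1 [0.002 0.052 0.   ] -0.048
0.25 2 [0.007 0.104 0.   ] -0.095
0.25 3 [0.014 0.156 0.   ] -0.143
0.25 4 [0.024 0.207 0.   ] -0.191
0.25 5 [0.037 0.258 0.   ] -0.239
0.3 1 [0.003 0.063 0.   ] -0.057
0.3 2 [0.01  0.125 0.   ] -0.115
0.3 3 [0.02  0.187 0.   ] -0.172
0.3 4 [0.034 0.248 0.   ] -0.229
0.3 5 [0.052 0.308 0.   ] -0.286
```

Knob is gripped (opening 19 mm). Turning along the arc, 0.25 rad per call.

Request:
arm_command --dp '[[0.002, 0.052, 0], [0.007, 0.104, 0], [0.014, 0.156, 0], [0.024, 0.207, 0], [0.037, 0.258, 0]]' --turn '[[0, 0, -0.048], [0, 0, -0.095], [0, 0, -0.143], [0, 0, -0.191], [0, 0, -0.239]]' --hand '[1, 1, 1, 1, 1]'

```text
time: 4.7
position: [0.5029, -0.1306, 0.0842]
eef_rot: [0.963, 0.27, 0.001, 0.0]
force: [3.0, 4.2, 4.6]
width: 0.0193
```

Request:
arm_command --dp '[[0.002, 0.052, 0], [0.007, 0.104, 0], [0.014, 0.156, 0], [0.024, 0.207, 0], [0.037, 0.258, 0]]' --turn '[[0, 0, -0.048], [0, 0, -0.095], [0, 0, -0.143], [0, 0, -0.191], [0, 0, -0.239]]' --hand '[1, 1, 1, 1, 1]'

```text
time: 5.2
position: [0.5197, -0.1504, 0.0841]
eef_rot: [0.922, 0.388, 0.001, 0.0]
force: [4.6, 7.5, 2.9]
width: 0.019
```

```bash
python3 - <<'E'
from h import *
s=manip.read_state();show(s);d=s["position"][:2]-[.591,-.075]
print(np.hypot(*d),np.arctan2(d[1],d[0]))
y=R.from_quat(s["eef_rot"]).apply([0,1,0]);print(np.arctan2(y[1],y[0]),"tool force",R.from_quat(s["eef_rot"]).inv().apply(s["force"]))
# tab direction from the first side picture and scene
ps=[]
for n in["scene","side"]:
    z=np.load(f"pics/{n}0.npz");W,p=cloud(n,z["p"],z["d"])
    m=(np.hypot(W[...,0]-.435,W[...,1]+.055)<.06)&(W[...,2]>.015)&(W[...,2]<.026)&(np.hypot(W[...,0]-.591,W[...,1]+.075)>.133)
    ps.append(W[m]);print(n,m.sum(),np.percentile(W[m],[5,50,95],axis=0).round(4).tolist())
W=np.load("pics/w2.npz")["W"]
m=(np.hypot(W[...,0]-.435,W[...,1]+.055)<.06)&(W[...,2]>.017)&(W[...,2]<.026)&(np.hypot(W[...,0]-.591,W[...,1]+.075)>.137)
q=W[m];print(m.sum(),q.mean(0),np.arctan2(q[:,1].mean()+.075,q[:,0].mean()-.591), np.ptp(q,axis=0))
b=cv2.minAreaRect((q[:,:2]*1e3).astype(np.float32));print(b)
E
```

```text
{'time': 5.2, 'position': [0.5197, -0.1504, 0.0841], 'force': [4.6212, 7.4613, 2.9026], 'width': 0.019, 'joint_pos': [-0.4041, 0.5851, 1.9124, 0.0012, 0.6421, 0.3684]}
0.1037828973409311 -2.328768614434515
-0.7735170039925229 tool force [ 8.57093333 -1.90191554 -2.89370435]
scene 14 [[0.432, -0.0555, 0.0179], [0.4373, -0.0444, 0.0203], [0.4414, -0.036, 0.0235]]
side 84 [[0.4332, -0.0669, 0.0166], [0.4459, -0.0577, 0.022], [0.4581, -0.0445, 0.024]]
365 [ 0.44261282 -0.05197088  0.02114082] 2.987624805019599 [0.02293133 0.02750018 0.00552837]
((442.4561462402344, -51.87113952636719), (25.812246322631836, 20.905733108520508), 82.3950424194336)
```

Request:
arm_command --dp '[[0.012, 0.052, 0], [0.022, 0.104, 0], [0.029, 0.156, 0], [0.039, 0.207, 0], [0.052, 0.258, 0]]' --turn '[[0, 0, -0.048], [0, 0, -0.095], [0, 0, -0.143], [0, 0, -0.191], [0, 0, -0.239]]' --hand '[1, 1, 1, 1, 1]'

```text
time: 5.7
position: [0.5409, -0.1653, 0.0841]
eef_rot: [0.866, 0.5, 0.0, 0.0]
force: [-1.9, 1.3, 4.3]
width: 0.0191
```

Request:
arm_command --dp '[[0.002, 0.05, 0], [0.007, 0.1, 0], [0.014, 0.15, 0], [0.024, 0.19, 0], [0.032, 0.24, 0]]' --turn '[[0, 0, -0.048], [0, 0, -0.095], [0, 0, -0.143], [0, 0, -0.191], [0, 0, -0.22]]' --hand '[1, 1, 1, 1, 1]'

```text
time: 6.2
position: [0.563, -0.174, 0.0841]
eef_rot: [0.803, 0.596, -0.0, -0.0]
force: [-3.3, 6.5, 7.5]
width: 0.0193
```

```bash
cat > st.py <<'E'
from h import *
s=manip.read_state();show(s);d=s["position"][:2]-[.591,-.075]
print("knob r,az",np.hypot(*d),np.arctan2(d[1],d[0]))
y=R.from_quat(s["eef_rot"]).apply([0,1,0]);print("yaz",np.arctan2(y[1],y[0]),"tool force",R.from_quat(s["eef_rot"]).inv().apply(s["force"]).round(2))
E
python3 st.py
```

```text
{'time': 6.2, 'position': [0.563, -0.174, 0.0841], 'force': [-3.3342, 6.5222, 7.4551], 'width': 0.0193, 'joint_pos': [-0.4118, 0.6346, 1.7893, 0.0003, 0.7182, -0.1189]}
knob r,az 0.10284814621936283 -1.8461770752602855
yaz -0.2931973315329353 tool force [ 5.28 -5.08 -7.45]
```

Request:
arm_command --dp '[[0.01, 0.025, 0], [0.011, 0.05, 0], [0.013, 0.075, 0], [0.016, 0.1, 0], [0.02, 0.125, 0]]' --turn '[[0, 0, -0.023], [0, 0, -0.046], [0, 0, -0.069], [0, 0, -0.092], [0, 0, -0.115]]' --hand '[1, 1, 1, 1, 1]'

```text
time: 6.7
position: [0.5756, -0.1764, 0.0841]
eef_rot: [0.765, 0.643, -0.0, 0.0]
force: [-7.9, -2.8, 11.2]
width: 0.0191
```

```bash
python3 st.py; python3 - <<'E'
from h import *
for n in("scene","side"):
    W,p=cloud(n);np.savez(f"pics/{n}1.npz",W=W,p=p)
    cv2.imwrite(f"pics/{n}1.png",cv2.resize(p[120:300,130:350] if n=="scene" else p[150:330,150:370],None,fx=3,fy=3)[:,:,::-1])
E
```

```text
{'time': 6.7, 'position': [0.5756, -0.1764, 0.0841], 'force': [-7.8669, -2.8246, 11.2405], 'width': 0.0191, 'joint_pos': [-0.4068, 0.6478, 1.7568, -0.0011, 0.737, -0.2331]}
knob r,az 0.1025726043603701 -1.7219221367141153
yaz -0.17282457175624263 tool force [ -4.14  -7.27 -11.24]
```

View pics/scene1.png

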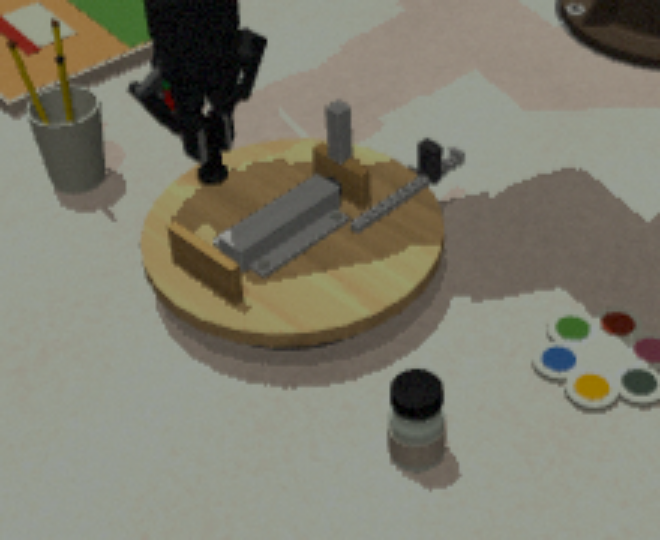

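Scene crop: disc is nearly at the tab and the gripper still holds the knob at (212,165). Resistance is 7 N, so the catch hasn't clicked yet. Creep on.

Request:
arm_command --dp '[[-0.003, 0.01, 0], [-0.004, 0.02, 0], [-0.004, 0.03, 0], [-0.003, 0.04, 0], [-0.002, 0.04, 0]]' --turn '[[0, 0, -0.01], [0, 0, -0.02], [0, 0, -0.03], [0, 0, -0.036], [0, 0, -0.036]]' --hand '[1, 1, 1, 1, 1]'

```text
time: 7.3
position: [0.5796, -0.1769, 0.0841]
eef_rot: [0.754, 0.657, -0.0, 0.0]
force: [-3.5, -1.1, 8.3]
width: 0.0192
```

```bash
python3 st.py
```

```text
{'time': 7.3, 'position': [0.5796, -0.1769, 0.0841], 'force': [-3.5149, -1.0647, 8.3061], 'width': 0.0192, 'joint_pos': [-0.405, 0.6519, 1.7466, -0.0004, 0.7427, -0.2688]}
knob r,az 0.10251352885571044 -1.6817691752274737
yaz -0.1359515632336773 tool force [-1.53 -3.34 -8.31]
```

```bash
python3 - <<'E'
from h import *
from scipy.optimize import least_squares
P=np.array([(.4914,-.107),(.5029,-.1306),(.5197,-.1504),(.5409,-.1653),(.563,-.174),(.5756,-.1764),(.5796,-.1769)])
c=least_squares(lambda q:np.hypot(*(P-q).T)-.105,[.59,-.075]).x;print("centre",c)
d=P[-1]-c;print("rod az by knob",np.arctan2(d[1],d[0])-np.pi/2+2*np.pi)
W=np.load("pics/w2.npz")["W"]
# tab side edges direction in wrist cloud
q=np.array([.4425,-.0519])-c;print("tab az",np.arctan2(q[1],q[0]))
p0=P[0]-c; print("start rod az",np.arctan2(p0[1],p0[0])-np.pi/2+2*np.pi)
for n in("scene","side"):
    W=np.load(f"pics/{n}1.npz")["W"]
    m=(W[...,2]>.1)&(W[...,2]<.148)&(np.hypot(W[...,0]-.53,W[...,1]+.065)<.035)
    q=np.median(W[m],0);d=q[:2]-c;print(n,m.sum(),q,np.hypot(*d),np.arctan2(d[1],d[0]))
E
```

```text
centre [ 0.59042021 -0.07257494]
rod az by knob 3.0382458302294055
tab az 3.0027214294273796
start rod az 1.9053822335833335
scene 129 [ 0.53558846 -0.05989033  0.12488218] 0.05627983657130548 2.9142548092007754
side 96 [ 0.53012765 -0.0730423   0.13522846] 0.06029437120963219 -3.133841205413031
```

Force has dropped and the rod is now at ≈3.04 rad, against the tab at ≈3.00. Releasing lets the catch centre the disc; then I'll verify.

Request:
arm_command --dp '[[0, 0, 0], [0, 0, 0], [0, 0, 0], [0, 0, 0], [0, 0, 0]]' --turn '[[0, 0, 0], [0, 0, 0], [0, 0, 0], [0, 0, 0], [0, 0, 0]]' --hand '[0.8, 0.5, 0.2, 0, 0]'

```text
time: 7.8
position: [0.5796, -0.1768, 0.0832]
eef_rot: [0.754, 0.657, -0.0, -0.0]
force: [0.7, 0.4, 0.8]
width: 0.0759
```

Request:
arm_command --dp '[[0, 0, -0.2], [0, 0, -0.4], [0, 0, -0.6], [0, 0, -0.8], [0, 0, -1]]' --turn '[[0, 0, 0], [0, 0, 0], [0, 0, 0], [0, 0, 0], [0, 0, 0]]' --hand '[0, 0, 0, 0, 0]'

```text
time: 8.3
position: [0.5796, -0.1769, 0.1841]
eef_rot: [0.754, 0.657, -0.0, -0.0]
force: [0.2, -0.2, -0.8]
width: 0.0854
```

Request:
arm_command --dp '[[-0.08, 0, -0.1], [-0.16, 0, -0.2], [-0.24, 0, -0.3], [-0.32, 0, -0.4], [-0.4, 0, -0.4]]' --turn '[[0, 0, 0], [0, 0, 0], [0, 0, 0], [0, 0, 0], [0, 0, 0]]' --hand '[0, 0, 0, 0, 0]'

```text
time: 8.8
position: [0.5744, -0.2176, 0.2244]
eef_rot: [0.754, 0.657, 0.0, 0.001]
force: [-0.4, -0.1, -0.3]
width: 0.0854
```

```bash
python3 - <<'E'
from h import *
show(manip.read_state())
C=np.array([.5904,-.0726])
for n in("wrist","scene","side"):
    W,p=cloud(n);np.savez(f"pics/{n}3.npz",W=W,p=p);cv2.imwrite(f"pics/{n}3.png",p[:,:,::-1])
    x,y,Z=W[...,0],W[...,1],W[...,2]
    for nm,xx,yy,lo,hi in[("knobtop",.58,-.177,.105,.12),("posttop",.53,-.065,.138,.15),("post",.53,-.065,.1,.15),("cur",.47,-.015,.083,.095),("tab",.44,-.053,.017,.026)]:
        m=(np.hypot(x-xx,y-yy)<.03)&(Z>lo)&(Z<hi)&((nm!="tab")|(np.hypot(x-C[0],y-C[1])>.137));q=W[m]
        if len(q)>8:
            v=q.mean(0);d=v[:2]-C;print(n,nm,len(q),v.round(4),np.hypot(*d).round(4),(np.arctan2(d[1],d[0])%(2*np.pi)).round(4))
E
```

```text
{'time': 8.8, 'position': [0.5744, -0.2176, 0.2244], 'force': [-0.4338, -0.1127, -0.2809], 'width': 0.0854, 'joint_pos': [-0.4696, 0.4896, 1.6052, -0.0001, 1.0451, -0.3323]}
wrist knobtop 425 [ 0.574  -0.1766  0.1106] 0.1052 4.5557
wrist post 328 [ 0.531  -0.0721  0.1154] 0.0594 3.1324
wrist tab 487 [ 0.4413 -0.0521  0.0212] 0.1505 3.0052
scene knobtop 36 [ 0.5769 -0.1744  0.1094] 0.1027 4.5803
scene posttop 31 [ 0.532  -0.0623  0.1418] 0.0593 2.9676
scene post 132 [ 0.5344 -0.0612  0.1246] 0.0571 2.9408
scene cur 31 [ 0.4739 -0.0084  0.0878] 0.133 2.6377
side knobtop 58 [ 0.5737 -0.1815  0.1105] 0.1101 4.56
side post 68 [ 0.5291 -0.0716  0.1172] 0.0613 3.1253
side cur 33 [ 0.4714 -0.015   0.0887] 0.1322 2.6911
side tab 62 [ 0.4436 -0.0561  0.022 ] 0.1477 3.0294
```

View pics/wrist3.png

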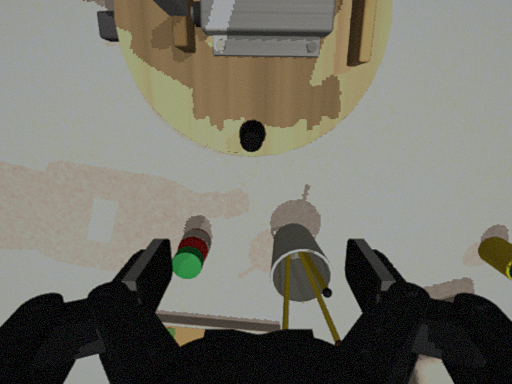

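Wrist view: knob at (252,135), resting 5 mm back from where I released it. Now look from above tab and jaw for an accurate angle check.

Request:
arm_command --dp '[[0.14, -0.17, 0], [0.28, -0.34, 0], [0.42, -0.51, 0], [0.56, -0.68, 0], [0.67, -0.84, 0]]' --turn '[[0, 0, 0], [0, 0, 0], [0, 0, 0], [0, 0, 0], [0, 0, 0]]' --hand '[0, 0, 0, 0, 0]'

```text
time: 9.45
position: [0.4992, -0.1375, 0.2227]
eef_rot: [0.754, 0.657, -0.0, -0.001]
force: [0.1, 0.5, 0.4]
width: 0.0855
```

```bash
python3 - <<'E'
from h import *
show(manip.read_state())
C=np.array([.5904,-.0726])
W,p=cloud("wrist");np.savez("pics/w4.npz",W=W,p=p);cv2.imwrite("pics/w4.png",p[:,:,::-1])
x,y,Z=W[...,0],W[...,1],W[...,2]
rr=np.hypot(x-C[0],y-C[1])
def rect(nm,m):
    q=W[m]
    if len(q)<10: print(nm,len(q));return
    b=cv2.minAreaRect((q[:,:2]*1e3).astype(np.float32));d=np.array(b[0])/1e3-C
    print(nm,len(q),q.mean(0).round(4),np.round(b[0],1),np.round(b[1],1),round(b[2],1),"r",np.hypot(*d).round(4),"az",np.arctan2(d[1],d[0])%6.2832)
rect("tab",(rr>.135)&(Z>.0185)&(Z<.026)&(np.hypot(x-.44,y+.053)<.04))
rect("housing",(rr<.075)&(Z>.0735)&(Z<.08)&(x>.54))
rect("posttop",(Z>.140)&(Z<.148)&(np.hypot(x-.53,y+.065)<.03))
rect("jawtop",(Z>.087)&(Z<.094)&(np.hypot(x-.53,y+.065)<.04))
rect("cur",(Z>.087)&(Z<.094)&(np.hypot(x-.47,y+.012)<.025))
rect("knob",(Z>.107)&(Z<.116)&(np.hypot(x-.575,y+.177)<.02))
E
```

```text
{'time': 9.45, 'position': [0.4992, -0.1375, 0.2227], 'force': [0.1324, 0.4926, 0.4494], 'width': 0.0855, 'joint_pos': [-0.3965, 0.3594, 1.8386, 0.0001, 0.9448, -0.2601]}
tab 572 [ 0.4446 -0.0515  0.0211] [444.2 -51.8] [25.  25.8] 82.4 r 0.1477 az 3.000204521631143
housing 4001 [ 0.6018 -0.0749  0.0752] [601.8 -75.1] [ 29.6 114. ] 81.4 r 0.0116 az 6.067384286579189
posttop 542 [ 0.5299 -0.0644  0.1431] [530.1 -64.5] [15.2 16.1] 82.4 r 0.0609 az 3.0079863915540628
jawtop 662 [ 0.5301 -0.0634  0.0891] [529.2 -64.2] [59.7 13.9] 81.4 r 0.0618 az 3.004799643334289
cur 382 [ 0.4709 -0.0112  0.0891] [470.9 -11.1] [20.2 11.8] 79.7 r 0.1344 az 2.666425216911784
knob 344 [ 0.5731 -0.1755  0.1106] [ 573.  -176.3] [18.8 17.6] 76.1 r 0.1051 az 4.546596134830308
```

View pics/w4.png

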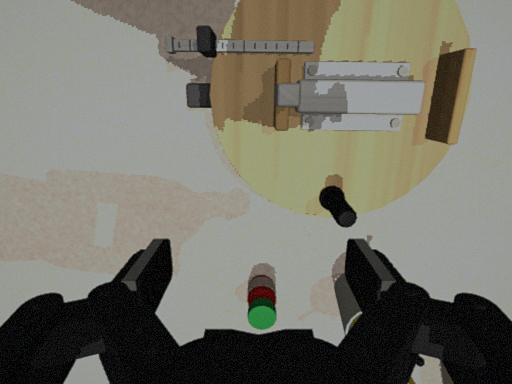

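Alignment is confirmed: the line from housing to post and the line from housing to tab are both at 2.995 rad. The disc came back from overshoot to exactly 0, so the catch is engaged. The cursor is ~66 mm out along the rod from the jaw, with the lateral offset 44.2 mm as expected. Moving over the post.

Request:
arm_command --dp '[[0.15, 0.04, 0], [0.3, 0.08, 0], [0.45, 0.12, 0], [0.6, 0.16, 0], [0.76, 0.21, 0]]' --turn '[[0, 0, 0], [0, 0, 0.01], [0, 0, 0.01], [0, 0, 0.01], [0, 0, 0.01]]' --hand '[0, 0, 0, 0, 0]'

```text
time: 10.0
position: [0.5317, -0.0652, 0.223]
eef_rot: [0.757, 0.653, -0.0, -0.0]
force: [-0.8, 0.3, -0.4]
width: 0.0857
```

```bash
python3 to.py .5301 -.0645 .108 -.144
```

```text
{'time': 10.0, 'position': [0.5317, -0.0652, 0.223], 'force': [-0.7913, 0.2826, -0.3754], 'width': 0.0857, 'joint_pos': [-0.2454, 0.3833, 1.7972, -0.0001, 0.9615, -0.0983]}
yaz -0.147039405408474
dp [ 0.005 -0.016  1.15 ] turn [-0.     0.    -0.003]
```

Request:
arm_command --dp '[[0, -0.015, 0.16], [0, -0.015, 0.32], [0, -0.015, 0.48], [0, -0.015, 0.64], [0, -0.015, 0.8]]' --turn '[[0, 0, 0], [0, 0, 0], [0, 0, 0], [0, 0, 0], [0, 0, 0]]' --hand '[0, 0, 0, 0, 0]'

```text
time: 10.5
position: [0.5301, -0.0655, 0.1424]
eef_rot: [0.757, 0.653, -0.0, -0.0]
force: [0.6, -0.6, -0.1]
width: 0.085
```

Request:
arm_command --dp '[[0, 0, 0.17], [0, 0, 0.34], [0, 0, 0.34], [0, 0, 0.34], [0, 0, 0.34]]' --turn '[[0, 0, 0], [0, 0, 0], [0, 0, 0], [0, 0, 0], [0, 0, 0]]' --hand '[0, 0, 0.2, 0.5, 0.6]' --newtons 60

```text
time: 11.0
position: [0.5303, -0.0659, 0.11]
eef_rot: [0.757, 0.653, 0.0, 0.0]
force: [1.2, -0.2, 1.1]
width: 0.0439
```

Request:
arm_command --dp '[[0, 0, 0], [0, 0, 0], [0, 0, 0], [0, 0, 0], [0, 0, 0]]' --turn '[[0, 0, 0], [0, 0, 0], [0, 0, 0], [0, 0, 0], [0, 0, 0]]' --hand '[0.7, 0.8, 0.9, 1, 1]'

```text
time: 11.5
position: [0.53, -0.0661, 0.1099]
eef_rot: [0.757, 0.653, 0.0, 0.0]
force: [-0.5, -0.4, 6.0]
width: 0.0153
```

```bash
python3 to.py .4649 -.0551 .108 -.144; python3 st.py|tail -1
```

```text
{'time': 11.5, 'position': [0.53, -0.0661, 0.1099], 'force': [-0.5476, -0.3871, 6.0109], 'width': 0.0153, 'joint_pos': [-0.2478, 0.5373, 1.9112, -0.0001, 0.6922, -0.1002]}
yaz -0.14745128664262128
dp [ 0.013 -0.66   0.019] turn [ 0.001  0.    -0.003]
yaz -0.14745128664262128 tool force [-0.46 -0.48 -6.01]
```

Post gripped (15 mm). Pull out 60 mm along −tool y in two stages.

Request:
arm_command --dp '[[0, -0.06, 0], [0, -0.12, 0], [0, -0.18, 0], [0, -0.24, 0], [0, -0.3, 0]]' --turn '[[0, 0, 0], [0, 0, 0], [0, 0, 0], [0, 0, 0], [0, 0, 0]]' --hand '[1, 1, 1, 1, 1]'

```text
time: 12.0
position: [0.5013, -0.0619, 0.1099]
eef_rot: [0.757, 0.653, 0.001, 0.002]
force: [7.4, -0.3, 0.9]
width: 0.015
```

```bash
python3 st.py
```

```text
{'time': 12.0, 'position': [0.5013, -0.0619, 0.1099], 'force': [7.3668, -0.3461, 0.8957], 'width': 0.015, 'joint_pos': [-0.2537, 0.5063, 1.983, 0.0002, 0.6483, -0.1063]}
knob r,az 0.09063503563874051 2.996517232941342
yaz -0.1475620851800007 tool force [ 0.74  7.34 -0.87]
```

Axial 7.3 N, as the spring should give, and almost no lateral force. Continue.

Request:
arm_command --dp '[[0, -0.06, 0], [0, -0.12, 0], [0, -0.18, 0], [0, -0.24, 0], [0, -0.3, 0]]' --turn '[[0, 0, 0], [0, 0, 0], [0, 0, 0], [0, 0, 0], [0, 0, 0]]' --hand '[1, 1, 1, 1, 1]'

```text
time: 12.5
position: [0.4721, -0.0576, 0.1099]
eef_rot: [0.757, 0.653, 0.001, 0.002]
force: [10.5, -0.3, 0.2]
width: 0.0155
```

Request:
arm_command --dp '[[0, -0.02, 0], [0, -0.05, 0], [0, -0.05, 0], [0, -0.05, 0], [0, -0.05, 0]]' --turn '[[0, 0, 0], [0, 0, 0], [0, 0, 0], [0, 0, 0], [0, 0, 0]]' --hand '[1, 1, 1, 1, 1]'

```text
time: 13.0
position: [0.4674, -0.0569, 0.1099]
eef_rot: [0.757, 0.653, 0.001, 0.002]
force: [9.6, -0.7, 0.6]
width: 0.0152
```

```bash
python3 st.py; cat > lev.py <<'E'
from h import *
import sys
u=np.array([np.cos(2.996),np.sin(2.996)]);v=np.array([-u[1],u[0]]);C=np.array([.5904,-.0726])
for n in("wrist","scene","side"):
    W,p=cloud(n);cv2.imwrite(f"pics/{n}{sys.argv[1]}.png",p[:,:,::-1]);np.savez(f"pics/{n}{sys.argv[1]}.npz",W=W,p=p)
    D=W[...,:2]-C;a=D@u;b=D@v;Z=W[...,2]
    top=(Z>.086)&(Z<.094)&(a>.1)&(a<.16)
    for nm,m in(("jaw",top&(abs(b)<.034)),("cur",top&(b<-.036)&(b>-.06))):
        if m.sum()>15:print(n,nm,m.sum(),"along",np.percentile(a[m],[2,50,98]).round(4),"mean",a[m].mean().round(4),"lat",b[m].min().round(3),b[m].max().round(3))
    for nm,lo,hi,r in(("knob",.106,.116,.02),):
        m=(Z>lo)&(Z<hi)&(np.hypot(W[...,0]-.574,W[...,1]+.1765)<r)
        if m.sum()>15:print(n,nm,W[m].mean(0).round(4))
E
python3 lev.py 5
```

```text
{'time': 13.0, 'position': [0.4674, -0.0569, 0.1099], 'force': [9.5953, -0.6531, 0.56], 'width': 0.0152, 'joint_pos': [-0.2617, 0.4713, 2.0647, 0.0002, 0.6006, -0.1143]}
knob r,az 0.1249363739259642 2.99634947707447
yaz -0.14751446328743234 tool force [ 0.76  9.59 -0.51]
wrist jaw 931 along [0.1181 0.1242 0.1299] mean 0.124 lat -0.034 -0.005
wrist cur 739 along [0.1215 0.1274 0.1332] mean 0.1274 lat -0.053 -0.036
scene jaw 48 along [0.1155 0.12   0.1297] mean 0.1209 lat -0.031 0.029
scene cur 23 along [0.1195 0.1243 0.1317] mean 0.1252 lat -0.054 -0.037
scene knob [ 0.5763 -0.1748  0.1096]
side jaw 43 along [0.1169 0.123  0.1289] mean 0.1228 lat 0.008 0.032
side knob [ 0.5744 -0.1812  0.1111]
```

View pics/wrist5.png

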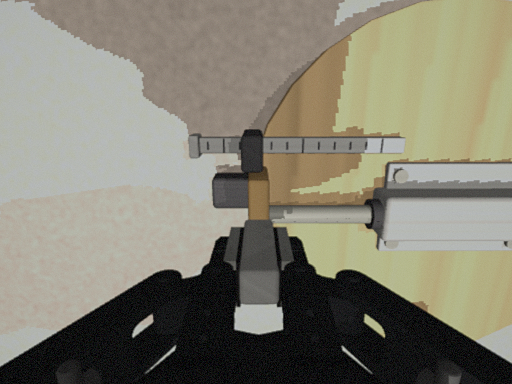

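Wrist view: the jaw (px columns 248–269) is just short of the cursor (242–263). Depth gives 3.4 mm short, so pull 3.4 mm more.

Request:
arm_command --dp '[[0, -0.01, 0], [0, -0.02, 0], [0, -0.034, 0], [0, -0.034, 0], [0, -0.034, 0]]' --turn '[[0, 0, 0], [0, 0, 0], [0, 0, 0], [0, 0, 0], [0, 0, 0]]' --hand '[1, 1, 1, 1, 1]'

```text
time: 13.65
position: [0.4641, -0.0564, 0.1099]
eef_rot: [0.757, 0.653, 0.001, 0.002]
force: [10.0, -0.3, -0.3]
width: 0.015
```

```bash
python3 st.py; python3 lev.py 6; python3 - <<'E'
from h import *
z=np.load("pics/wrist6.npz");W=z["W"];u=np.array([np.cos(2.996),np.sin(2.996)]);v=np.array([-u[1],u[0]]);C=np.array([.5904,-.0726])
D=W[...,:2]-C;a=D@u;b=D@v;Z=W[...,2]
m=(a>.135)&(a<.17)&(abs(b)<.03)&(Z>.018)&(Z<.026);print("tab lat",m.sum(),np.percentile(b[m],[1,50,99]))
m=(a>.02)&(a<.11)&(abs(b)<.012)&(Z>.06)&(Z<.08);print("rod/housing lat vs a",np.polyfit(a[m],b[m],1))
for lo,hi in((-.030,-.010),(-.029,-.02)):
    m=(Z>.086)&(Z<.094)&(a>.1)&(a<.16)&(b>lo)&(b<hi);print("jaw strict",m.sum(),np.percentile(a[m],[2,50,98]),a[m].mean())
cv2.imwrite("pics/crop6.png",cv2.resize(z["p"][100:260,180:400],None,fx=3,fy=3,interpolation=cv2.INTER_CUBIC)[:,:,::-1])
E
```

```text
{'time': 13.65, 'position': [0.4641, -0.0564, 0.1099], 'force': [10.0181, -0.3431, -0.279], 'width': 0.015, 'joint_pos': [-0.2625, 0.4679, 2.0726, 0.0002, 0.596, -0.1152]}
knob r,az 0.1282598927333088 2.9963960737462174
yaz -0.1474691106670989 tool force [1.13 9.96 0.33]
wrist jaw 931 along [0.1214 0.1275 0.1332] mean 0.1273 lat -0.034 -0.005
wrist cur 752 along [0.1217 0.1275 0.1334] mean 0.1275 lat -0.053 -0.036
scene jaw 50 along [0.1187 0.1234 0.1321] mean 0.1242 lat -0.031 0.027
scene cur 22 along [0.1205 0.1263 0.1328] mean 0.1261 lat -0.053 -0.036
scene knob [ 0.5757 -0.1753  0.1093]
side jaw 41 along [0.1201 0.1262 0.1313] mean 0.1259 lat 0.008 0.032
side knob [ 0.5744 -0.1815  0.1113]
tab lat 954 [-0.01246039 -0.00095166  0.0120778 ]
rod/housing lat vs a [-1.24553178e-02 -9.35648346e-05]
jaw strict 749 [0.12143154 0.12753392 0.13309954] 0.1273118558034979
jaw strict 354 [0.12145828 0.1272678  0.13304353] 0.12726859926343848
```

View pics/crop6.png

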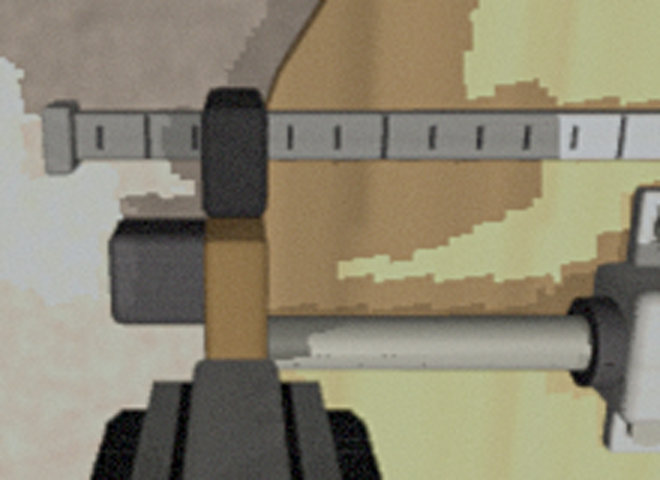

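The crop shows jaw (columns 205–268) and cursor (202–268) level. Depth agrees to about 0.2 mm, and the disc is still at the tab within ~0.01 rad. Handing in.

```bash
python3 -c "
from station import manip
print(manip.sign_off())"
```

```text
the job is handed in; nothing more can be done
None
```

I turned the disc counter-clockwise by its knob into the catch, then pulled the jaw out by its post until it stood level with the cursor. I handed in at about 13.8 s (limit 42 s), with the gripper still holding the jaw against its spring.

- **Catch:** I pushed slightly past zero and released the knob. The disc settled back so that the rod and the tab both lay at 2.995 rad. I took that recentring as the click; I had no direct signal of it.
- **Disc angle at the end:** the rod was within about 0.01 rad of the tab, and the pull put only about 1 N sideways on the post.
- **Jaw against cursor:** the wrist depth reading gave 0.1273 m for the jaw and 0.1275 m for the cursor along the rod, so about 0.2 mm short. The axial force was 10 N, as the spring should give.
- **Disagreement:** the distant scene camera put the jaw about 2 mm short. It had only 20 to 50 pixels on each part, so I trusted the closer wrist view, which had over 700.
- **Jars, brush cup and palette:** I kept the path clear of them and the forces showed no contact, but I did not re-measure their positions at the end.

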